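# Empty the dowels from the tipping canister and close it again

### The arm

A 6-joint arm with a two-finger parallel gripper is mounted at the origin on the work surface. World frame = base frame: x ahead of the robot, y to its left, z up, the work surface at z = 0. Lengths are in mm, angles in rad, forces in N, time in s.
With the tool pointing down it reaches from about 275 to 750 mm from the base axis. Payload 10.2 kg.
Tool frame: the origin (TCP) lies at the very end of the fingers, on their centre line; the grasp point (between the pads) lies 19 mm behind it; z points along the fingers, y is the line along which they close (so a half turn about z gives the same grasp; the last joint's range is limited). The gripper opens to 85 mm and grips with 20 to 120 N. Pads are 22 mm wide; open, the fingers measure 114 mm over their backs; the gripper's body (76 mm by 85 mm) begins 54 mm behind the grasp point. The pads swing forward as they close: fully open they stand 13 mm farther back than shut.
Start: joints at [-1.335, 0.313, 1.498, -0, 1.331, -0.223], TCP at [232.497, -470.719, 231.294] pointing down, gripper open.
Joint ranges: [-2.94, 2.94], [-0.97, 2.17], [0.19, 2.56], [-1.23, 4.37], [0.02, 3.11], [-2.88, 2.88]. Speed limits (rad/s): [2.39, 2.39, 3.01, 3.14, 3.14, 3.14].

### API

Orientations are given as a unit quaternion [w, x, y, z].
In Python, from rig import ctrl gives the robot as it stands.
- The arm moves only by the tool step_arm, never from a script. Its argument "increments" is a list of rows, each a list of 3 entries, a list of its own where there are three numbers: the shift along the tool's x, y, z in cm, then the turn, a rotation vector about the tool's x, y, z in degrees, then the opening in per cent of the stroke, from 0 (shut) to 100 (fully open). A call has 1 to 8 rows; each row is the pose to reach, as a shift and turn from the pose commanded when the call began, along the tool's axes at that moment; what a row does not reach only later rows make up. A row lasts 1/8 s, in which the tool goes at most 62.5 mm and 10.7 degrees, less where a joint would pass 70% of its speed; a pose out of reach is approached as far as the arm can. A call with a gripper value outside its range is refused whole. The fingers move at their own pace and stop on an object; "squeeze" is the grip in N (left out, the last holds). Time passes only in rows, so rows that repeat a pose let the fingers close. It gives the time, the measured TCP pose, the force, the opening and the grip force at its end, in the units of the state.
- ctrl.sense(): the state, without advancing time (a new reading comes with each control period).
- ctrl.capture(name): name is "side" or "top" or "wrist"; returns a dict with "img" (480x640x3 uint8, red, green, blue), "fx", "fy", "cx", "cy" (pixels), "extrinsics" (4x4, takes a point from camera to world coordinates). Camera axes: x right, y down, z forward; pixel columns grow to the right and rows downward; lengths in mm; the calibration is good to about 2 mm. A picture is of the moment at which its call begins. There is no depth.
- ctrl.finish_job(): hands the job in; it is judged then, once.
The state is a dict: "time_s": time; "joints": joint angles; "dq": joint speeds; "tau": joint torques, N m; "eef_pos": TCP position; "ee_rot": TCP orientation; "force": force on the tool from outside, world axes, zero at the start; "wrist_torque": the same for the moment, N m; "grip_width": opening from 0.0 (shut) to 1.0 (fully open); "grip_force": force on a finger pad.
Only numpy, scipy, OpenCV 4.12 (cv2) and the standard library are available. Lean on these libraries where they do the work, as an engineer would, in place of code of your own. Each camera call takes 0.05 s, during which the arm holds its last target. There are 200 camera calls.

### The job

Unscrew the cap of the leaning canister and take it off, then swing the side lever to tip the canister over so that both wooden dowels slide out into the white bowl beside it. Swing the canister fully back against its stop, screw the cap down again until it is fully home, and let go; leave the bowl and the dowels in it where they are, and do not disturb the cup, tape roll and lidded tub standing around.

Things in the scene. Friction and masses are not known exactly. Their poses are not given: they have to be found in the camera images.
- stand: Fixed plywood stand: two upright cheeks (44 mm long in x, 186 mm high, outer faces at y = +-64 mm) and low base rails (15 mm high, out to y = +-76 mm, x from -20 to +100 mm) with a 30 mm high cross bar at the back. Origin: on the table under the hinge; z up; at its mean yaw (-90 degrees, +-17) x points to the robot's right and y away from the robot. The bowl is on its -x side (left).
- pivot (a point): Point on the canister's axis and on its horizontal hinge (along y), midway between the cheeks, 160 mm above the table; axes as the stand's.
- canister (a joint): Hinge of the canister, rad. 0 = against its stop, as at the start: axis leaning 32 degrees from vertical towards the stand's -x (the bowl). Grows as it tips on over the bowl, to 1.85 at the other stop (mouth pointing 48 degrees below level). It stays where left, by friction of 0.6 N m (7 N at the lever's handle); pushing along its axis does not turn it.
- mouth (a point): Centre of the rim of the white canister, on its axis, 85 mm from the hinge; z out of the mouth along the axis, y as the stand's y (along the hinge). Round tub, 80 mm diameter, bottom 75 mm beyond the hinge; smooth bore 54 mm; neck 65 mm wide, 28 mm long, with two helical ridges: a two-start right-hand thread, 20 mm rise a turn. Holds two dowels.
- lever_grip (a point): Middle of the lever's wooden handle bar, 20 mm diameter, 75 mm long, along the hinge direction, at stand y = -118 mm (the robot's side), 90 mm from the hinge. Turns with the canister: at joint 0 the lever points up and 52 degrees to the back (+x), then passes over the top to 54 degrees to the front at 1.85. Free all round; can be pinched from above and carried along the arc, turning in the grip.
- cap: Grey screw cap, 90 g, 85 mm diameter, 55 mm high with its grip bar, starts fully home on the mouth. Origin: centre of the skirt's lower edge, z up through the top. Right-hand thread, 20 mm a turn: after 212 degrees anticlockwise (12 mm rise) it is free and lifts straight off. The skirt is 23 mm deep inside. Stands skirt-down on the table. Half a turn leaves it the same.
- cap_bar (a point): In the grip bar on the cap's axis, 45 mm above the cap's origin (10 mm below the bar's top). Bar: 60 mm long along the cap's y, 16 mm wide (x), standing 28 mm up from the top plate. Axes as the cap's. When home the bar is parallel to the hinge (cap y along the mouth's y, either way).
- cap_seat (a point): On the cap's axis, underside of its top plate, 23 mm above its origin: meets the mouth when fully home. Axes as the cap's. To close: hold square over the mouth, turned 218 degrees anticlockwise from home (the same as 38), seat point 12 mm above the mouth, and turn clockwise 218 degrees while sinking 20 mm a turn; the thread has 2 mm of axial play and turns easily.
- bowl: White round bowl, 200 mm wide at the rim, 52 mm high, 0.5 kg, loose on the table on the stand's -x side, under the tipped mouth. Origin: centre of its underside.
- dowel0: One of two alike wooden dowels, 20 mm diameter with round ends, 80 mm long, 18 g, at the start inside the closed canister. Origin: its middle; z along it.
- dowel1: One of two alike wooden dowels, 20 mm diameter with round ends, 80 mm long, 18 g, at the start inside the closed canister. Origin: its middle; z along it.
- cup: Bystander: white paper cup, 80 mm wide, 100 mm high. Origin: centre of its underside.
- tape: Bystander: roll of tape lying flat, 100 mm diameter, 40 mm high. Origin: centre of its underside.
- tub: Bystander: clear box with white lid, 106 x 166 x 82 mm. Origin: centre of its underside.
Mind the look-alikes: they are no part of the job. What is shaped like the cap but yellow is not meant.

How it is judged (in metres and radians):
On the way, in this order (a step that is already met when the one before it is completed fails the run):
1. the cap is unscrewed and taken clear of the canister (distance between cap_seat and mouth above 0.06 m), for 0.2 s.
2. the canister is tipped and both dowels have slid out into the bowl (value of joint canister above 1.2 rad and horizontal distance between each of dowel0, dowel1 and bowl below 0.09 m and z of dowel0 in the frame of bowl between 0 and 0.06 m and z of dowel1 in the frame of bowl between 0 and 0.06 m), for 0.2 s.
3. the canister is swung back against its stop (value of joint canister below 0.08 rad), for 0.2 s.
At the end, for the whole second after the job is handed in: The cap is screwed home (seat within 1.5 mm of the rim along the axis, 6 mm in all, square within 3 degrees), the canister is against its stop (within 0.08 rad), both dowels lie in the upright bowl (within 90 mm of its middle, under 60 mm high); all released and at rest (z of cap_seat in the frame of mouth between -0.003 and 0.0015 m and distance between cap_seat and mouth below 0.006 m and angle between the z axis of cap and the z axis of mouth, either way round below 0.05 rad and value of joint canister below 0.08 rad and horizontal distance between each of dowel0, dowel1 and bowl below 0.09 m and z of dowel0 in the frame of bowl between 0 and 0.06 m and z of dowel1 in the frame of bowl between 0 and 0.06 m and linear speed of each of cap, dowel0, dowel1 below 0.02 m/s and angle between bowl's own z axis and vertical below 0.1 rad); the robot touches nothing.
It fails at once if a bystander (cup, tape roll or tub) is moved more than 30 mm (distance of any of cup, tape, tub from where it was at the start of the episode above 0.03 m).
It fails at once if the bowl is moved more than 40 mm (distance of bowl from where it was at the start of the episode above 0.04 m).
It also fails if it takes over 72 s, if anything falls off the work surface, if the arm or the gripper's body presses on something with over 40 N, if the wrist force passes 120 N, or if a joint passes its speed limit or range.

## Working session

There is one attempt and no reset: what is moved stays moved. The work goes in short steps, Python scripts to look and compute and a tool call to move; the robot and the scene stay as the last step left them, time stands still between calls to the robot, and variables do not carry over. Pictures are saved under pics/ and viewed, at most 10 in all, crops included, and the job is handed in when it is done.

Besides the shell and the picture viewer there is one more tool, called after "Call:" as name([rows], argument=value, ...), one row to a line, values as JSON. step_arm: Moves the arm, as the interface text tells. Its arguments: {"type":"object","properties":{"increments":{"type":"array"},"squeeze":{"type":"number"}},"required":["increments"]}

```bash
mkdir -p pics; ls; python3 - <<'E'
from rig import ctrl
import cv2,numpy as np
s=ctrl.sense();print(s)
ims=[]
for n in("side","top"):
    c=ctrl.capture(n);cv2.imwrite(f"pics/{n}0.png",c["img"][:,:,::-1]);print(n,c["fx"],c["fy"],c["cx"],c["cy"],np.round(c["extrinsics"],4).tolist())
    np.savez(f"pics/{n}0.npz",**c)
E
```

```text
pics
{'time_s': 0.0, 'joints': array([-1.33538965e+00,  3.13474196e-01,  1.49844763e+00,  1.79528693e-06,
        1.33102441e+00, -2.23386459e-01]), 'dq': array([-9.45013564e-04, -6.26773160e-05, -1.05973641e-03, -6.39851485e-04,
        1.49216064e-04,  5.32378283e-05]), 'tau': array([-5.05394928e-04, -4.12260211e+01, -2.59742153e+01, -2.22077460e-04,
        4.17216957e-03, -4.15690650e-06]), 'eef_pos': array([ 232.43703743, -470.44503792,  230.71873501]), 'ee_rot': array([-6.76785138e-04,  9.73803612e-01,  2.27389680e-01, -3.19576621e-06]), 'force': array([ 0.22178099, -0.02349373, -0.13216815]), 'wrist_torque': array([ 0.00050038,  0.06013402, -0.04345194]), 'grip_force': 0.0, 'grip_width': 1.0022800605264293}
side 541.7384161681986 541.7384161681986 323.54092542093247 232.29816848375546 [[-0.7536, -0.3348, 0.5656, -105.1797], [-0.6568, 0.4153, -0.6293, 761.8576], [-0.0242, -0.8458, -0.5329, 823.9655], [0.0, 0.0, 0.0, 1.0]]
top 556.0044465477891 556.0044465477891 319.4786014954596 241.82383076602696 [[0.0151, -0.9797, 0.2, 307.4409], [-0.9999, -0.0143, 0.0053, -32.6229], [-0.0023, -0.2, -0.9798, 1550.7649], [0.0, 0.0, 0.0, 1.0]]
```

View pics/side0.png

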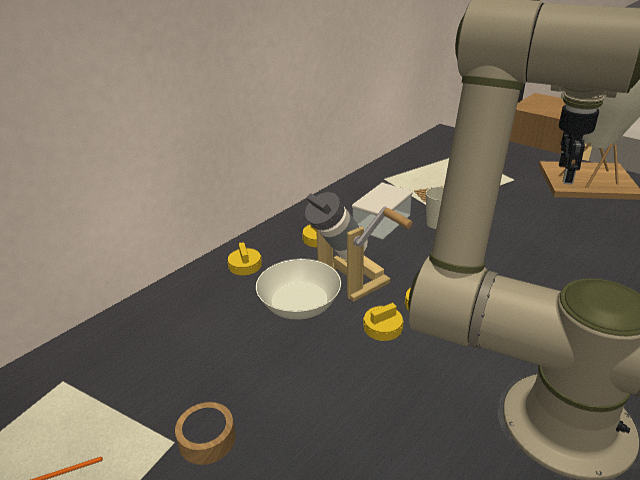

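View pics/top0.png

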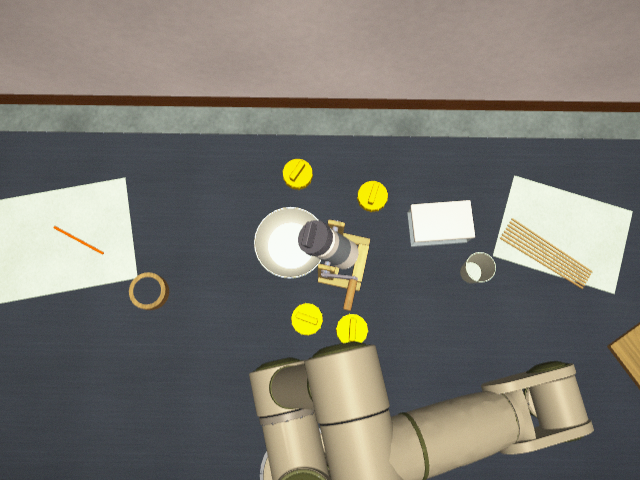

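Side: the canister with its grey cap is at about (325,210), the lever handle at (398,217) and the bowl at (298,288). Top: the cap is at (313,238), the handle at (350,293) and the bowl at (290,242). The candidates for the cap are the grey one at top (313,238) and four yellow ones at (297,173), (372,195), (307,319) and (352,329). Only the grey one fits: it has the right colour and sits on the canister. I'll confirm it in an enlarged crop.

```bash
python3 - <<'E'
import cv2,numpy as np
t=cv2.imread("pics/top0.png")[200:320,270:390];s=cv2.imread("pics/side0.png")[180:300,295:415]
f=lambda a:cv2.resize(a,(400,400),interpolation=cv2.INTER_CUBIC)
cv2.imwrite("pics/crop0.png",np.hstack([f(t),f(s)]))
E
```

```text
(no output)
```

View pics/crop0.png

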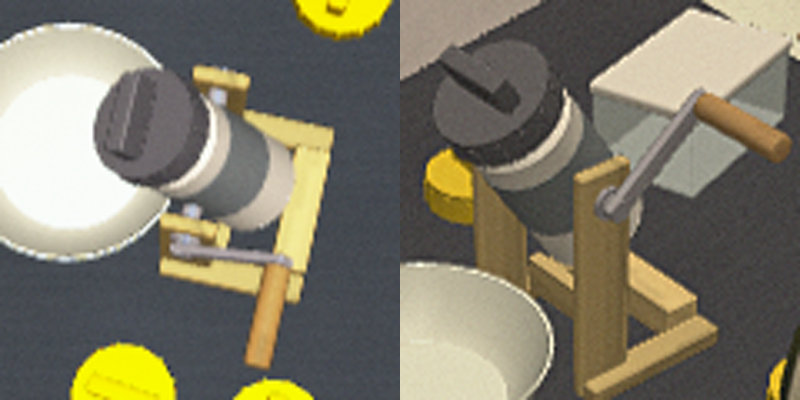

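```bash
cat > h.py <<'E'
import numpy as np,cv2
from scipy.spatial.transform import Rotation as R
def proj(c,p):
    E=c["extrinsics"];q=(np.asarray(p,float)-E[:3,3])@E[:3,:3]
    return np.stack([c["fx"]*q[...,0]/q[...,2]+c["cx"],c["fy"]*q[...,1]/q[...,2]+c["cy"]],-1)
def ray(c,uv):
    E=c["extrinsics"];d=E[:3,:3]@np.array([(uv[0]-c["cx"])/c["fx"],(uv[1]-c["cy"])/c["fy"],1.]);return E[:3,3],d/np.linalg.norm(d)
def plane(c,uv,z):
    o,d=ray(c,uv);return o+d*(z-o[2])/d[2]
def tri(rays):
    A=sum(np.eye(3)-np.outer(d,d) for o,d in rays);b=sum((np.eye(3)-np.outer(d,d))@o for o,d in rays);return np.linalg.solve(A,b)
def load(n): return {k:v for k,v in np.load(f"pics/{n}.npz").items()}
E
python3 - <<'E'
from h import *
from scipy.optimize import least_squares
T,S=load("top0"),load("side0")
t=lambda u,v:(270+u*.3,200+v*.3)
s=lambda u,v:(295+(u-400)*.3,180+v*.3)
bar=tri([ray(T,t(125,125)),ray(S,s(478,78))]);gr=tri([ray(T,t(266,316)),ray(S,s(743,127))])
print("bar",bar,"grip",gr, np.linalg.norm(bar-gr), np.hypot(np.hypot(133,118),44))
obs=[(T,t(125,125),(-62,0,259)),(S,s(478,78),(-62,0,259)),(T,t(266,316),(70.9,-118,215.4)),(S,s(743,127),(70.9,-118,215.4)),
(T,t(275,268),(70.9,-80.5,215.4)),(T,t(258,362),(70.9,-155.5,215.4)),(S,s(703,106),(70.9,-80.5,215.4)),(S,s(783,148),(70.9,-155.5,215.4)),
(T,t(301,300),(100,-76,15)),(T,t(333,128),(100,76,15)),(S,s(717,328),(100,-76,15))]
def f(q):
    r=R.from_euler('z',q[2]).as_matrix()
    return np.concatenate([proj(c,r@np.array(p)+[q[0],q[1],0])-uv for c,uv,p in obs])
for loss in('linear','soft_l1'):
    o=least_squares(f,[bar[0],bar[1],-1.57],x_scale=[10,10,.1],loss=loss);print(o.x[:2],np.degrees(o.x[2]));print(o.fun.reshape(-1,2).round(1).tolist())
img=T["img"];m=((img.min(2)>150)&(img.max(2).astype(int)-img.min(2)<45)).astype(np.uint8);m=m[190:290,240:325]
c=max(cv2.findContours(m,0,1)[0],key=cv2.contourArea);
pts=c[:,0]+[240,190];x0=pts[:,0].min();print("bowl left",x0,pts[:,1].min(),pts[:,1].max(),"ctr",plane(T,((x0+70/2),(pts[:,1].min()+pts[:,1].max())/2),52))
for n,uv,z in(("cup",(482,265),100),("tape",(148,291),40),("tub",(442,220),82),("y1",(298,173),30),("y2",(372,195),30),("y3",(307,319),30),("y4",(352,329),30)):print(n,plane(T,uv,z).round())
E
```

```text
bar [584.62692598   4.61724675 252.45431357] grip [ 450.80405323 -100.2199348   217.19974767] 173.61532283405577 183.16386106434862
[578.1631626  -52.46961485] -99.79015843550332
[[-2.3, -3.1], [-1.6, -2.3], [0.8, 0.5], [0.8, 0.5], [0.8, -0.3], [0.5, 2.1], [0.7, 0.3], [1.5, 0.9], [-0.5, 0.0], [-0.9, -1.1], [0.5, -0.4]]
[579.55572538 -53.63751709] -100.60937751650555
[[-1.7, -4.1], [-2.0, -2.9], [0.6, 0.2], [0.4, 0.5], [0.8, -0.5], [0.0, 1.8], [0.4, 0.3], [0.9, 1.0], [-0.5, -0.0], [-0.2, -1.0], [0.4, -0.4]]
bowl left 254 207 278 ctr [610.21816271  59.27239613  52.        ]
cup [ 547. -455.  100.]
tape [472. 441.  40.]
tub [ 673. -357.   82.]
y1 [818.  40.  30.]
y2 [ 756. -172.   30.]
y3 [404.   6.  30.]
y4 [ 378. -116.   30.]
```

The crop confirms the grey cap on the canister, and the sizes agree with the description. Its bar top is at about (307,236) in top. The stand is at about (577,-52) with yaw -99.9°. Next I'll set up a planning helper and start moving.

```bash
cat >> h.py <<'E'
P=np.array([577,-52,160.]);YAW=np.radians(-99.9)
def frames():
    Rs=R.from_euler('z',YAW).as_matrix();return Rs,Rs@np.array([-np.sin(np.radians(32)),0,np.cos(np.radians(32))])
def capR(turn=0):
    """tool orientation on cap; turn = degrees anticlockwise about cap axis"""
    Rs,a=frames();x=Rs[:,1];z=-a;M=np.stack([x,np.cross(z,x),z],1)
    return R.from_rotvec(np.radians(turn)*a)*R.from_matrix(M)
def downR(yawdeg):
    return R.from_euler('z',yawdeg,degrees=True)*R.from_euler('x',180,degrees=True)
def inc(p,Rt,pos=None,Rc=None):
    from rig import ctrl
    s=ctrl.sense()
    if pos is None: pos=s["eef_pos"]
    if Rc is None: Rc=R.from_quat(np.roll(s["ee_rot"],-1))
    print("inc cm",(Rc.inv().apply(np.asarray(p)-pos)/10).round(2).tolist(),"deg",np.degrees((Rc.inv()*Rt).as_rotvec()).round(2).tolist())
def st():
    from rig import ctrl
    s=ctrl.sense();print({k:np.round(s[k],3).tolist() for k in("time_s","joints","eef_pos","ee_rot","force","grip_width","grip_force")})
E
python3 - <<'E'
from h import *
Rs,a=frames();print(a,P+107*a)
inc(P+(107+150)*a,capR())
E
```

```text
[0.09110854 0.52202841 0.8480481 ] [586.74861403   3.8570398  250.74114629]
inc cm [57.47, -33.27, -14.66] deg [-30.98, -10.1, 35.23]
```

Call:
step_arm([
  [[0,0,-6],[0,0,0],100],
  [[0,0,-12],[0,0,0],100],
  [[0,0,-18],[0,0,0],100],
  [[0,0,-22],[0,0,0],100],
])

```text
time_s: 0.6
eef_pos: [232.5, -470.5, 453.9]
ee_rot: [0.001, 0.974, 0.227, 0.0]
force: [0.7, 0.4, 0.8]
grip_width: 0.999
grip_force: 0.0
```

Call:
step_arm([
  [[5.0,-2.9,0],[0,0,0],60],
  [[10.5,-6,0],[-5,-2,5],60],
  [[16,-9.2,0],[-8,-3,9],60],
  [[21,-12,0],[-12,-4,14],60],
  [[26,-15,0],[-16,-5,18],60],
  [[31,-18,0],[-20,-6.6,23],60],
  [[36.5,-21,0],[-24,-8,28],60],
  [[42,-24.3,0],[-28,-9,32],60],
])

```text
time_s: 1.6
eef_pos: [501.2, -66.3, 451.2]
ee_rot: [0.251, 0.966, -0.055, -0.02]
force: [0.5, -1.1, 1.0]
grip_width: 0.601
grip_force: 0.0
```

```bash
python3 - <<'E'
from h import *
Rs,a=frames();st();inc(P+(107+110)*a,capR())
E
```

```text
{'time_s': 1.6, 'joints': [-0.115, 0.257, 1.094, -0.521, 1.772, 1.459], 'eef_pos': [501.244, -66.269, 451.248], 'ee_rot': [0.251, 0.966, -0.055, -0.02], 'force': [0.493, -1.116, 0.999], 'grip_width': 0.601, 'grip_force': 0.0}
inc cm [8.11, -17.22, 2.57] deg [-2.81, -1.08, 3.05]
```

Call:
step_arm([
  [[3,-6,0.8],[-2.8,-1.1,3],60],
  [[6,-12,1.6],[-2.8,-1.1,3],60],
  [[8.1,-17.2,2.6],[-2.8,-1.1,3],60],
  [[8.1,-17.2,2.6],[-2.8,-1.1,3],60],
  [[8.1,-17.2,2.6],[-2.8,-1.1,3],60],
])

```text
time_s: 2.22
eef_pos: [595.5, 59.1, 344.4]
ee_rot: [0.273, 0.958, -0.081, -0.024]
force: [0.2, -0.4, 0.6]
grip_width: 0.598
grip_force: 0.0
```

```bash
python3 - <<'E'
from h import *
from rig import ctrl
st()
c=ctrl.capture("wrist");np.savez("pics/w1.npz",**c);cv2.imwrite("pics/w1.png",c["img"][:,:,::-1])
print(c["fx"],c["cx"],c["cy"],c["extrinsics"].round(3).tolist())
Rs,a=frames();print(proj(c,[P+117*a,P+117*a+30*Rs[:,1],P+117*a-30*Rs[:,1],P+89*a]).round())
E
```

```text
{'time_s': 2.225, 'joints': [0.12, 0.573, 0.922, -0.544, 1.789, 1.778], 'eef_pos': [595.453, 59.119, 344.44], 'ee_rot': [0.273, 0.958, -0.081, -0.024], 'force': [0.208, -0.406, 0.575], 'grip_width': 0.598, 'grip_force': 0.0}
354.28598534062127 317.86450992925006 241.82803184992227 [[-0.142, -0.911, -0.388, 685.183], [-0.837, 0.32, -0.444, 119.857], [0.528, 0.261, -0.808, 466.367], [0.0, 0.0, 0.0, 1.0]]
[[314. 241.]
 [314. 199.]
 [314. 279.]
 [314. 230.]]
```

View pics/w1.png

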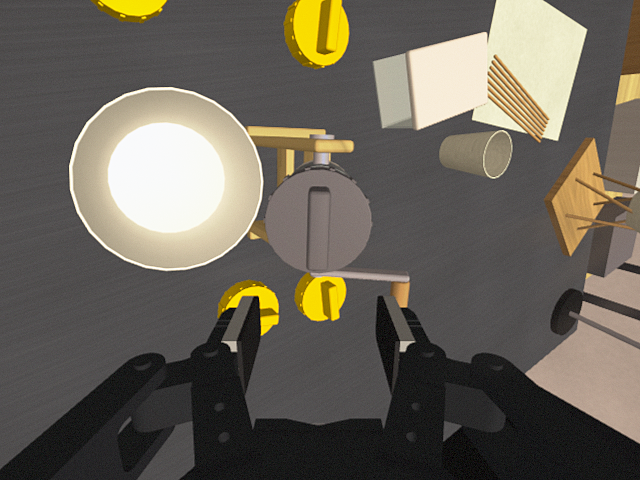

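The cap is seen straight on. The bar top runs from (319,187) to (319,270), against a predicted centre of (314,241), so there is an offset of about 8 mm along the hinge. I'll cross-check it.

```bash
python3 - <<'E'
from h import *
from scipy.optimize import least_squares
T,S,W=load("top0"),load("side0"),load("w1")
for n,a,b,z in(("y2",(372,195),(319,32),20),("y4",(352,329),(321,297),20),("bowl",(290,242),(167,179),52)):print(n,plane(T,a,z).round(1),plane(W,b,z).round(1))
t=lambda u,v:(270+u*.3,200+v*.3)
s=lambda u,v:(295+(u-400)*.3,180+v*.3)
for n,rs in (("W+T",[ray(W,(319,229)),ray(T,t(127,116))]),("W+S",[ray(W,(319,229)),ray(S,s(478,78))]),("TS",[ray(T,t(127,116)),ray(S,s(478,78))])):
    p=tri(rs);print(n,p.round(1),[np.linalg.norm(np.cross(p-o,d)).round(1) for o,d in rs])
Rs,a=frames();print("pred",P+117*a)
g=(70.9,-118,215.4)
obs=[(W,(319,229),(-62,0,259.2)),(W,(319,187),(-62,30,259.2)),(W,(319,270.5),(-62,-30,259.2)),
(T,t(127,116),(-62,0,259.2)),(S,s(478,78),(-62,0,259.2)),(T,t(266,316),g),(S,s(743,127),g),(T,t(301,300),(100,-76,15)),(T,t(333,128),(100,76,15)),(S,s(717,328),(100,-76,15))]
def f(q):
    r=R.from_euler('z',q[2]).as_matrix()
    return np.concatenate([proj(c,r@np.array(p)+[q[0],q[1],0])-uv for c,uv,p in obs])
o=least_squares(f,[577,-52,-1.74],x_scale=[10,10,.1]);print(o.x[:2],np.degrees(o.x[2]));print(o.fun.reshape(-1,2).round(1).tolist())
# dark-grey cap contour in top
img=T["img"].astype(int);b=img[205:262,290:350];print(img[238,295:345:4].tolist())
E
```

```text
y2 [ 758.7 -172.4   20. ] [ 755.4 -175.4   20. ]
y4 [ 379.  -116.5   20. ] [ 374.4 -115.    20. ]
bowl [611.7  56.6  52. ] [621.6  64.6  52. ]
W+T [590.6   0.6 251.5] [np.float64(1.7), np.float64(1.7)]
W+S [591.4  -0.6 249.3] [np.float64(1.3), np.float64(1.3)]
TS [589.9   2.1 249.9] [np.float64(0.3), np.float64(0.3)]
pred [587.65969945   9.07732389 259.22162725]
[581.37068314 -56.87206454] -101.777726868808
[[-0.1, 1.3], [1.3, 1.5], [-1.4, -1.1], [-0.9, -2.6], [-2.0, -4.0], [0.8, -0.1], [0.2, 0.3], [-0.1, -0.1], [1.3, -0.9], [0.7, -0.6]]
[[249, 252, 247], [110, 103, 105], [113, 107, 107], [143, 134, 134], [87, 83, 85], [114, 109, 109], [109, 106, 106], [113, 109, 111], [89, 85, 86], [88, 85, 87], [204, 193, 175], [113, 112, 111], [96, 101, 98]]
```

```bash
sed -i 's/^P=.*/P=np.array([582.5,-57,160.]);YAW=np.radians(-100.5)/' h.py; python3 - <<'E'
from h import *
Rs,a=frames();inc(P+(134)*a,capR());inc(P+94*a,capR())
E
```

```text
inc cm [0.8, 0.05, 8.48] deg [-0.18, -0.35, 0.62]
inc cm [0.77, 0.06, 12.48] deg [-0.18, -0.35, 0.62]
```

Call:
step_arm([
  [[0.8,0.05,4],[-0.2,-0.3,0.6],60],
  [[0.8,0.05,8.5],[-0.2,-0.3,0.6],60],
  [[0.8,0.05,8.5],[-0.2,-0.3,0.6],60],
])

```text
time_s: 2.65
eef_pos: [594.3, 11.4, 271.7]
ee_rot: [0.275, 0.957, -0.088, -0.027]
force: [0.9, -0.0, 1.6]
grip_width: 0.598
grip_force: 0.0
```

```bash
python3 - <<'E'
from h import *
from rig import ctrl
st()
c=ctrl.capture("wrist");np.savez("pics/w2.npz",**c);cv2.imwrite("pics/w2.png",c["img"][:,:,::-1])
Rs,a=frames();print(proj(c,[P+117*a,P+117*a+30*Rs[:,1],P+117*a-30*Rs[:,1],P+89*a]).round())
E
```

```text
{'time_s': 2.65, 'joints': [0.045, 0.566, 1.118, -0.543, 1.599, 1.824], 'eef_pos': [594.275, 11.353, 271.686], 'ee_rot': [0.275, 0.957, -0.088, -0.027], 'force': [0.856, -0.004, 1.645], 'grip_width': 0.598, 'grip_force': 0.0}
[[316. 293.]
 [315. 234.]
 [316. 346.]
 [316. 271.]]
```

View pics/w2.png

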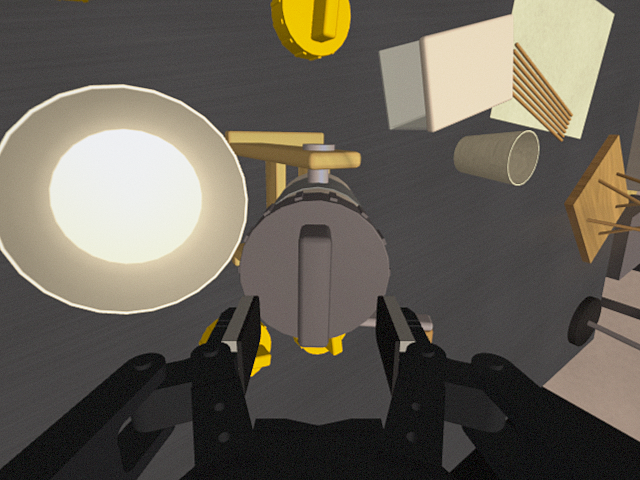

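The bar top runs from (315,235) to (316,346), against a prediction of 234 to 346, so it fits to about 1 mm. I'll descend and grip.

```bash
python3 - <<'E'
from h import *
Rs,a=frames();inc(P+94*a,capR())
E
```

```text
inc cm [0.01, -0.06, 3.99] deg [0.03, 0.02, -0.03]
```

Call:
step_arm([
  [[0,0,2.5],[0,0,0],60],
  [[0,0,4],[0,0,0],60],
  [[0,0,4],[0,0,0],30],
  [[0,0,4],[0,0,0],5],
  [[0,0,4],[0,0,0],5],
  [[0,0,4],[0,0,0],5],
], squeeze=60)

```text
time_s: 3.45
eef_pos: [592.1, -7.0, 239.4]
ee_rot: [0.275, 0.957, -0.087, -0.024]
force: [1.2, 2.9, 5.8]
grip_width: 0.172
grip_force: 60.0
```

```bash
python3 - <<'E'
from h import *
st();Rs,a=frames();inc(P+94*a,capR())
E
```

```text
{'time_s': 3.45, 'joints': [0.016, 0.567, 1.199, -0.548, 1.507, 1.841], 'eef_pos': [592.147, -6.966, 239.372], 'ee_rot': [0.275, 0.957, -0.087, -0.024], 'force': [1.18, 2.903, 5.819], 'grip_width': 0.172, 'grip_force': 60.037}
inc cm [-0.04, 0.12, 0.03] deg [0.01, -0.12, 0.08]
```

Call:
step_arm([
  [[0,0,-0.06],[0,0,-10.5],5],
  [[0,0,-0.12],[0,0,-21],5],
  [[0,0,-0.18],[0,0,-31.5],5],
  [[0,0,-0.23],[0,0,-42],5],
  [[0,0,-0.29],[0,0,-52.5],5],
  [[0,0,-0.35],[0,0,-63],5],
  [[0,0,-0.41],[0,0,-73.5],5],
  [[0,0,-0.47],[0,0,-84],5],
])

```text
time_s: 4.45
eef_pos: [591.8, -4.6, 241.7]
ee_rot: [0.186, 0.768, 0.578, -0.204]
force: [-0.6, 1.9, -1.7]
grip_width: 0.174
grip_force: 59.1
```

```bash
python3 - <<'E'
from h import *
st();Rs,a=frames();inc(P+98.7*a,capR(84))
E
```

```text
{'time_s': 4.45, 'joints': [0.019, 0.568, 1.192, -0.546, 1.518, 0.367], 'eef_pos': [591.793, -4.639, 241.681], 'ee_rot': [0.186, 0.768, 0.578, -0.204], 'force': [-0.615, 1.918, -1.651], 'grip_width': 0.174, 'grip_force': 59.123}
inc cm [-0.18, 0.06, -0.13] deg [-0.11, 0.01, 0.49]
```

Call:
step_arm([
  [[0,0,-0.06],[0,0,-10.5],5],
  [[0,0,-0.12],[0,0,-21],5],
  [[0,0,-0.18],[0,0,-31.5],5],
  [[0,0,-0.23],[0,0,-42],5],
  [[0,0,-0.29],[0,0,-52.5],5],
  [[0,0,-0.35],[0,0,-63],5],
  [[0,0,-0.41],[0,0,-73.5],5],
  [[0,0,-0.47],[0,0,-84],5],
])

```text
time_s: 5.45
eef_pos: [590.7, -2.0, 245.6]
ee_rot: [-0.001, 0.184, 0.943, -0.276]
force: [-8.9, 4.1, 1.7]
grip_width: 0.174
grip_force: 59.7
```

Call:
step_arm([
  [[0,0,-0.06],[0,0,-10.5],5],
  [[0,0,-0.12],[0,0,-21],5],
  [[0,0,-0.18],[0,0,-31.5],5],
  [[0,0,-0.23],[0,0,-42],5],
  [[0,0,-0.27],[0,0,-49],5],
  [[0,0,-0.27],[0,0,-49],5],
])

```text
time_s: 6.2
eef_pos: [591.4, -1.7, 249.0]
ee_rot: [-0.114, -0.221, 0.935, -0.253]
force: [-8.2, -2.6, 5.0]
grip_width: 0.174
grip_force: 59.5
```

```bash
python3 - <<'E'
from h import *
st();Rs,a=frames();inc(P+106*a,capR(217))
E
```

```text
{'time_s': 6.2, 'joints': [0.025, 0.567, 1.177, -0.548, 1.539, -1.953], 'eef_pos': [591.394, -1.735, 248.951], 'ee_rot': [-0.114, -0.221, 0.935, -0.253], 'force': [-8.197, -2.578, 5.023], 'grip_width': 0.174, 'grip_force': 59.474}
inc cm [-0.09, -0.11, -0.09] deg [0.0, -0.34, 0.19]
```

Call:
step_arm([
  [[0,0,-0.5],[0,0,0],5],
  [[0,0,-2],[0,0,0],5],
  [[0,0,-5],[0,0,0],5],
  [[0,0,-9],[0,0,0],5],
  [[0,0,-12],[0,0,0],5],
  [[0,0,-12],[0,0,0],5],
])

```text
time_s: 6.95
eef_pos: [604.9, 62.4, 351.7]
ee_rot: [-0.11, -0.221, 0.935, -0.253]
force: [0.0, -0.9, -1.3]
grip_width: 0.175
grip_force: 59.2
```

```bash
python3 - <<'E'
from h import *
st()
from rig import ctrl
s=ctrl.sense();Rc=R.from_quat(np.roll(s["ee_rot"],-1));z=Rc.as_matrix()[:,2]
tilt=R.align_vectors([[0,0,-1]],[z])[0]
M=(tilt*Rc);print("yaw",np.degrees(np.arctan2(M.as_matrix()[1,0],M.as_matrix()[0,0])))
for p in((460,200,150),(460,200,32)): inc(p,M)
E
```

```text
{'time_s': 6.95, 'joints': [0.124, 0.602, 0.857, -0.55, 1.823, -2.014], 'eef_pos': [604.932, 62.447, 351.665], 'ee_rot': [-0.11, -0.221, 0.935, -0.253], 'force': [0.007, -0.911, -1.27], 'grip_width': 0.175, 'grip_force': 59.185}
yaw -153.3630109527599
inc cm [1.4, 26.01, 11.29] deg [-25.61, -19.13, -0.0]
inc cm [-2.34, 31.02, 21.3] deg [-25.61, -19.13, -0.0]
```

Call:
step_arm([
  [[0.2,5,1],[-4,-3,0],5],
  [[0.4,10,3],[-12,-9,0],5],
  [[0.8,16,6],[-20,-15,0],5],
  [[1.2,22,9],[-25.6,-19.1,0],5],
  [[1.4,26,11.3],[-25.6,-19.1,0],5],
  [[0,27.9,15],[-25.6,-19.1,0],5],
  [[-1.4,29.7,18.7],[-25.6,-19.1,0],5],
  [[-1.4,29.7,18.7],[-25.6,-19.1,0],5],
])

```text
time_s: 7.95
eef_pos: [456.5, 198.1, 58.9]
ee_rot: [-0.006, -0.229, 0.973, 0.0]
force: [-0.2, 0.1, -0.5]
grip_width: 0.176
grip_force: 59.2
```

```bash
python3 - <<'E'
from h import *
from rig import ctrl
st();inc((460,200,33),downR(-153.36))
c=ctrl.capture("side");np.savez("pics/s3.npz",**c);cv2.imwrite("pics/s3.png",c["img"][:,:,::-1])
E
```

```text
{'time_s': 7.95, 'joints': [0.174, 0.473, 1.77, -0.0, 0.911, -1.859], 'eef_pos': [456.477, 198.139, 58.887], 'ee_rot': [-0.006, -0.229, 0.973, 0.0], 'force': [-0.202, 0.137, -0.45], 'grip_width': 0.176, 'grip_force': 59.177}
inc cm [-0.43, 0.0, 2.58] deg [0.17, -0.64, -0.17]
```

View pics/s3.png

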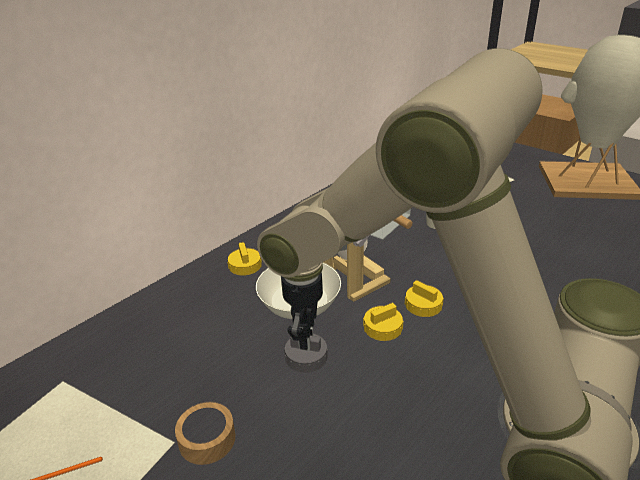

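The gripper holds the grey cap at (306,350), clear of everything. I'll lower it.

Call:
step_arm([
  [[0,0,1.2],[0.2,-0.6,0],5],
  [[0,0,2.0],[0.2,-0.6,0],5],
  [[0,0,2.4],[0.2,-0.6,0],5],
  [[0,0,2.5],[0.2,-0.6,0],5],
  [[0,0,2.55],[0.2,-0.6,0],5],
])

```text
time_s: 8.62
eef_pos: [459.1, 199.1, 36.5]
ee_rot: [0.004, -0.23, 0.973, -0.001]
force: [-0.7, 0.5, -0.2]
grip_width: 0.175
grip_force: 59.2
```

Call:
step_arm([
  [[0,0,0.1],[0,0,0],5],
  [[0,0,0.2],[0,0,0],5],
  [[0,0,0.3],[0,0,0],5],
  [[0,0,0.3],[0,0,0],5],
])

```text
time_s: 9.12
eef_pos: [459.0, 199.0, 33.3]
ee_rot: [0.003, -0.23, 0.973, -0.0]
force: [-0.6, -1.1, 0.5]
grip_width: 0.175
grip_force: 59.5
```

Call:
step_arm([
  [[0,0,0.1],[0,0,0],5],
  [[0,0,0.2],[0,0,0],5],
  [[0,0,0.2],[0,0,0],5],
])

```text
time_s: 9.5
eef_pos: [459.8, 199.3, 32.5]
ee_rot: [0.005, -0.229, 0.973, -0.0]
force: [-1.8, 0.5, 14.4]
grip_width: 0.171
grip_force: 61.4
```

Call:
step_arm([
  [[0,0,0],[0,0,0],60],
  [[0,0,0],[0,0,0],60],
  [[0,0,-4],[0,0,0],60],
  [[0,0,-10],[0,0,0],60],
  [[0,0,-16],[0,0,0],60],
  [[0,0,-22],[0,0,0],60],
  [[0,0,-28],[0,0,0],60],
  [[0,0,-32],[0,0,0],60],
])

```text
time_s: 10.5
eef_pos: [456.7, 198.9, 353.8]
ee_rot: [0.005, -0.23, 0.973, -0.001]
force: [0.1, -0.8, 0.1]
grip_width: 0.6
grip_force: 0.0
```

```bash
python3 - <<'E'
from h import *
from rig import ctrl
st();Rs,a=frames();h=P+Rs@np.array([70.9,-118,55.4]);print(h);inc(h+[0,0,90],downR(169.5))
c=ctrl.capture("wrist");np.savez("pics/w4.npz",**c)
T=ctrl.capture("top");np.savez("pics/t4.npz",**T)
x=np.hstack([c["img"][::,::,::-1],T["img"][:,:,::-1]]);cv2.imwrite("pics/wt4.png",cv2.resize(x,(800,300)))
E
```

```text
{'time_s': 10.5, 'joints': [0.175, 0.191, 1.34, -0.001, 1.601, -1.859], 'eef_pos': [456.702, 198.854, 353.786], 'ee_rot': [0.005, -0.23, 0.973, -0.001], 'force': [0.117, -0.808, 0.06], 'grip_width': 0.6, 'grip_force': 0.0}
[ 453.55542215 -105.20898094  215.4       ]
inc cm [13.91, -27.05, 4.81] deg [-0.02, 0.55, 37.04]
```

View pics/wt4.png

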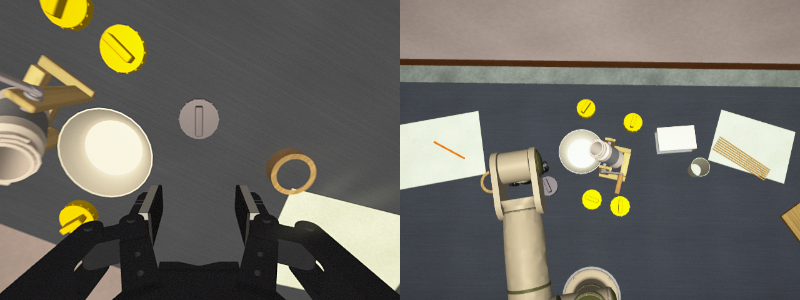

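The cap stands on the table at wrist (199,119), which is (318,190) at full size. The neck is open, and the handle in top is at about (349,296). I'll refine the handle with a mask.

```bash
python3 - <<'E'
from h import *
T=load("top0");im=T["img"].astype(int)
m=np.zeros(im.shape[:2],np.uint8);m[278:315,338:362]=((im[...,0]-im[...,2]>50)&(im[...,0]<210)&(im[...,0]-im[...,1]>25))[278:315,338:362]
c=max(cv2.findContours(m,0,1)[0],key=cv2.contourArea);r=cv2.minAreaRect(c);print(cv2.contourArea(c),r,plane(T,r[0],218))
b=cv2.boxPoints(r);print([plane(T,x,218).round(1).tolist() for x in b])
E
```

```text
215.5 ((349.417236328125, 294.1335144042969), (10.857635498046875, 31.620479583740234), 17.744670867919922) [452.38520839 -99.20817717 218.        ]
[[420.0, -75.5, 218.0], [492.8, -98.2, 218.0], [485.1, -123.2, 218.0], [412.5, -100.2, 218.0]]
```

Call:
step_arm([
  [[3,-6,0],[0,0,10],60],
  [[6,-11.5,1],[0,0,20],60],
  [[9,-17,2],[0,0,28],60],
  [[11.5,-22,3],[0,0.5,37],60],
  [[13.9,-27,4.8],[0,0.5,37],60],
  [[13.9,-27,4.8],[0,0.5,37],60],
  [[13.9,-27,4.8],[0,0.5,37],60],
])

```text
time_s: 11.48
eef_pos: [453.2, -104.4, 302.4]
ee_rot: [-0.001, 0.091, 0.996, -0.0]
force: [0.1, 1.0, 1.1]
grip_width: 0.601
grip_force: 0.0
```

```bash
python3 - <<'E'
from h import *
from rig import ctrl
st();c=ctrl.capture("wrist");np.savez("pics/w5.npz",**c);cv2.imwrite("pics/w5.png",c["img"][:,:,::-1])
Rs,a=frames();print(proj(c,[P+Rs@np.array([70.9,y,55.4]) for y in(-80.5,-118,-155.5)]).round())
E
```

```text
{'time_s': 11.475, 'joints': [-0.478, 0.136, 1.535, -0.001, 1.473, -1.866], 'eef_pos': [453.236, -104.386, 302.431], 'ee_rot': [-0.001, 0.091, 0.996, -0.0], 'force': [0.132, 0.959, 1.109], 'grip_width': 0.601, 'grip_force': 0.0}
[[317. 298.]
 [317. 249.]
 [317. 195.]]
```

View pics/w5.png

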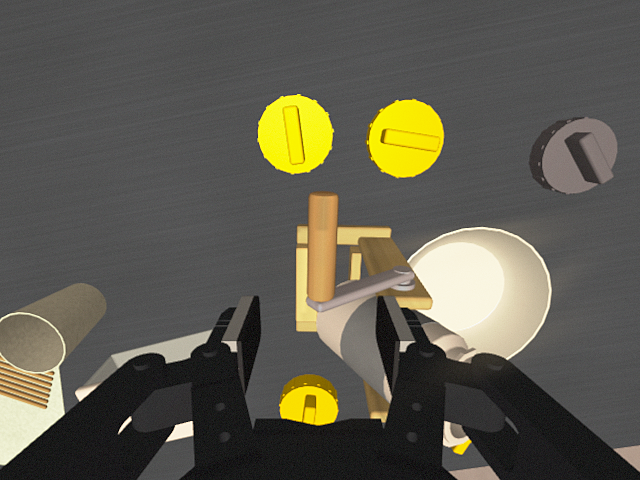

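The handle runs from (322,193) to (322,300), about 3 mm toward +y from the prediction. I'll correct that, descend and pinch it.

Call:
step_arm([
  [[0,0.27,4],[0,0,0],60],
  [[0,0.27,8],[0,0,0],60],
  [[0,0.27,10.2],[0,0,0],60],
  [[0,0.27,10.2],[0,0,0],30],
  [[0,0.27,10.2],[0,0,0],10],
  [[0,0.27,10.2],[0,0,0],10],
  [[0,0.27,10.2],[0,0,0],10],
], squeeze=40)

```text
time_s: 12.4
eef_pos: [454.1, -102.1, 202.1]
ee_rot: [0.0, 0.091, 0.996, -0.0]
force: [-2.2, 1.3, 6.8]
grip_width: 0.219
grip_force: 39.8
```

```bash
python3 - <<'E'
from h import *
from rig import ctrl
st();Rs,a=frames();s=ctrl.sense();Rc=R.from_quat(np.roll(s["ee_rot"],-1));
print("handle in stand",Rs.T@(s["eef_pos"]+[0,0,19]-P))
# arc targets: angle from vertical toward +x: 52deg - theta
for d in np.arange(0,107,6.63):
    A=np.radians(52-d);p0=np.array([90*np.sin(np.radians(52)),0,90*np.cos(np.radians(52))]);p=np.array([90*np.sin(A),0,90*np.cos(A)])
    print(round(d,1),(Rc.inv().apply(Rs@(p-p0))/10).round(2).tolist())
E
```

```text
{'time_s': 12.4, 'joints': [-0.473, 0.208, 1.714, -0.001, 1.219, -1.861], 'eef_pos': [454.117, -102.065, 202.14], 'ee_rot': [0.0, 0.091, 0.996, -0.0], 'force': [-2.191, 1.278, 6.761], 'grip_width': 0.219, 'grip_force': 39.805}
handle in stand [  67.70647138 -118.02037593   61.13967423]
0.0 [0.0, 0.0, 0.0]
6.6 [-0.0, 0.69, -0.78]
13.3 [-0.0, 1.46, -1.48]
19.9 [-0.0, 2.31, -2.08]
26.5 [-0.0, 3.22, -2.59]
33.2 [-0.0, 4.18, -2.98]
39.8 [-0.0, 5.18, -3.26]
46.4 [-0.01, 6.21, -3.42]
53.0 [-0.01, 7.25, -3.46]
59.7 [-0.01, 8.29, -3.39]
66.3 [-0.01, 9.31, -3.19]
72.9 [-0.01, 10.3, -2.87]
79.6 [-0.01, 11.25, -2.45]
86.2 [-0.01, 12.15, -1.91]
92.8 [-0.01, 12.97, -1.28]
99.4 [-0.01, 13.72, -0.56]
106.1 [-0.01, 14.38, 0.25]
```

Call:
step_arm([
  [[0,0.69,-0.78],[0,0,0],10],
  [[0,1.46,-1.48],[0,0,0],10],
  [[0,2.31,-2.08],[0,0,0],10],
  [[0,3.22,-2.59],[0,0,0],10],
  [[0,4.18,-2.98],[0,0,0],10],
  [[0,5.18,-3.26],[0,0,0],10],
  [[0,6.21,-3.42],[0,0,0],10],
  [[0,7.25,-3.46],[0,0,0],10],
])

```text
time_s: 13.4
eef_pos: [468.4, -33.0, 237.8]
ee_rot: [0.002, 0.092, 0.996, -0.003]
force: [3.1, -10.8, 0.5]
grip_width: 0.214
grip_force: 40.6
```

Call:
step_arm([
  [[0,1.04,0.07],[0,0,0],10],
  [[0,2.06,0.27],[0,0,0],10],
  [[0,3.05,0.59],[0,0,0],10],
  [[0,4.0,1.01],[0,0,0],10],
  [[0,4.9,1.55],[0,0,0],10],
  [[0,5.72,2.18],[0,0,0],10],
  [[0,6.47,2.9],[0,0,0],10],
  [[0,7.0,3.5],[0,0,0],10],
])

```text
time_s: 14.4
eef_pos: [480.8, 36.5, 201.8]
ee_rot: [0.001, 0.091, 0.996, -0.002]
force: [0.7, -13.1, 2.5]
grip_width: 0.219
grip_force: 43.4
```

```bash
python3 - <<'E'
from h import *
from rig import ctrl
st();Rs,a=frames();s=ctrl.sense()
h=Rs.T@(s["eef_pos"]+[0,0,16]-P);print("handle in stand",h,52-np.degrees(np.arctan2(h[0],h[2])))
c=ctrl.capture("top");s=ctrl.capture("side");np.savez("pics/s6.npz",**s);np.savez("pics/t6.npz",**c)
f=lambda a:cv2.resize(a[:,:,::-1],(400,300),interpolation=cv2.INTER_CUBIC)
cv2.imwrite("pics/ts6.png",np.hstack([f(c["img"][170:320,240:440]),f(s["img"][170:320,240:440])]))
E
```

```text
{'time_s': 14.4, 'joints': [-0.165, 0.244, 1.669, -0.005, 1.225, -1.552], 'eef_pos': [480.803, 36.523, 201.766], 'ee_rot': [0.001, 0.091, 0.996, -0.002], 'force': [0.721, -13.135, 2.471], 'grip_width': 0.219, 'grip_force': 43.398}
handle in stand [ -73.42406191 -117.03686744   57.76621983] 103.80617842511009
```

View pics/ts6.png

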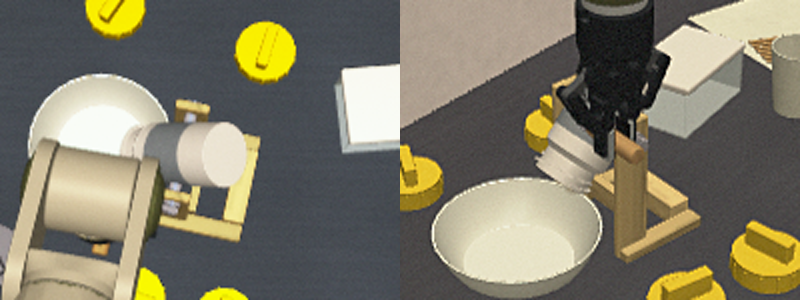

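The canister is tipped, with its mouth at the bowl's edge at about (565,170) in the side crop. No dowels are visible in the bowl yet, so I'll wait and check by colour.

Call:
step_arm([
  [[0,0.1,0.1],[0,0,0],10],
  [[0,0.1,0.1],[0,0,0],10],
  [[0,0.1,0.1],[0,0,0],10],
  [[0,0.1,0.1],[0,0,0],10],
])

```text
time_s: 15.0
eef_pos: [480.9, 37.3, 200.7]
ee_rot: [0.001, 0.091, 0.996, -0.002]
force: [2.1, -9.1, 2.7]
grip_width: 0.219
grip_force: 43.4
```

```bash
cat > look.py <<'E'
from h import *
from rig import ctrl
import sys
def woody(n,x0,x1,y0,y1):
    c=ctrl.capture(n);im=c["img"].astype(int);m=np.zeros(im.shape[:2],np.uint8)
    m[y0:y1,x0:x1]=((im[...,0]-im[...,2]>45))[y0:y1,x0:x1]
    cs=[k for k in cv2.findContours(m,0,1)[0] if cv2.contourArea(k)>8]
    for k in cs: r=cv2.minAreaRect(k);print(n,cv2.contourArea(k),np.round(r[0],1),np.round(r[1],1),plane(c,r[0],20).round())
    np.savez(f"pics/{sys.argv[1]}{n}.npz",**c);return c
woody("side",262,338,266,316);woody("top",258,320,212,274);st()
E
python3 look.py a
```

```text
side 383.5 [305. 296.] [14.7 33.2] [598.  51.  20.]
top 145.5 [311.3 262.8] [ 8.1 22.6] [560.  -2.  20.]
top 950.5 [284.4 262.4] [41.4 28.8] [560.  73.  20.]
top 103.5 [258.5 257.1] [ 7.5 31. ] [574. 145.  20.]
top 80.0 [290.4 243.6] [19.1  5.5] [614.  57.  20.]
{'time_s': 15.1, 'joints': [-0.164, 0.246, 1.67, -0.005, 1.223, -1.55], 'eef_pos': [480.922, 37.254, 200.701], 'ee_rot': [0.001, 0.091, 0.996, -0.002], 'force': [1.555, -9.738, 2.607], 'grip_width': 0.216, 'grip_force': 43.427}
```

```bash
python3 - <<'E'
from h import *
for n,(x0,x1,y0,y1) in (("aside",(262,340,276,314)),("atop",(260,325,225,258))):
    im=load(n)["img"].astype(int)[y0:y1,x0:x1];d=im[...,0]-im[...,2]
    print(n);[print(''.join('#' if v>60 else '+' if v>40 else '.' for v in r)) for r in d[::1]]
E
```

```text
aside
...................+..........................................................
..............................................................................
..............................................................................
..............................................................................
.................+............................................................
..............................................................................
..............................................................................
..............................................................................
..............+..........................................+....................
..............+..................................+##+.........................
...............................................+######+.......................
............+................................+#########.......................
..........+................................############.......................
...........+.............................+###############+.........
[... 3390 characters left out ...]
.+.....++++####+........................
+++++..++++++++++++++++++++++++++..+..+.+........................
+++++..++++++++++++++++++++++++++++.+++..++........+.............
+++++..+++++++++++++++++++++++++++++++++++...+....+++++.+........
++++..++++++++++++++++++++++++++++++++++++++++++..+++++++........
++++..++++++++++++++++++++++++++++++++++++++++++..++++++++.......
++++..++++++++++++++++++++++++++++++++++++++++++..++++++++.......
++++.+++++++++++++++++++++++++++++++++++++++++++.+++++++++.......
+++..+++++++++++++++++++++++++++++++++++++++++++.+++++++++.......
+++..++++++++++++++++++++++++++++++++++++++++++..++++++++........
+++.+++++++++++++++++++++++++++++++++++++++++++..++++++++........
```

The side mask shows two parallel dowels lying in the bowl, about 15 px wide against about 8.5 px for a single one, centred near (598,51). I'll swing back.

Call:
step_arm([
  [[0,-0.63,-0.7],[0,0,0],10],
  [[0,-1.38,-1.42],[0,0,0],10],
  [[0,-2.2,-2.05],[0,0,0],10],
  [[0,-3.1,-2.59],[0,0,0],10],
  [[0,-4.05,-3.01],[0,0,0],10],
  [[0,-5.04,-3.33],[0,0,0],10],
  [[0,-6.06,-3.53],[0,0,0],10],
  [[0,-7.1,-3.6],[0,0,0],10],
])

```text
time_s: 16.1
eef_pos: [467.5, -29.2, 236.7]
ee_rot: [0.001, 0.091, 0.996, 0.002]
force: [2.5, 10.3, 2.1]
grip_width: 0.218
grip_force: 42.3
```

Call:
step_arm([
  [[0,-1.04,0.04],[0,0,0],10],
  [[0,-2.07,0.2],[0,0,0],10],
  [[0,-3.07,0.48],[0,0,0],10],
  [[0,-4.03,0.87],[0,0,0],10],
  [[0,-4.94,1.38],[0,0,0],10],
  [[0,-5.79,1.98],[0,0,0],10],
  [[0,-6.56,2.68],[0,0,0],10],
  [[0,-7.25,3.46],[0,0,0],10],
])

```text
time_s: 17.1
eef_pos: [454.0, -100.7, 201.5]
ee_rot: [-0.0, 0.091, 0.996, 0.002]
force: [1.2, 12.9, 3.3]
grip_width: 0.219
grip_force: 44.9
```

Call:
step_arm([
  [[0,-0.3,0.35],[0,0,0],10],
  [[0,-0.4,0.5],[0,0,0],10],
  [[0,-0.4,0.5],[0,0,0],10],
])

```text
time_s: 17.48
eef_pos: [453.8, -102.4, 199.1]
ee_rot: [0.001, 0.091, 0.996, 0.003]
force: [-5.6, 26.6, 28.7]
grip_width: 0.217
grip_force: 47.7
```

Call:
step_arm([
  [[0,0.2,-0.3],[0,0,0],10],
  [[0,0.2,-0.3],[0,0,0],60],
  [[0,0.2,-0.3],[0,0,0],60],
  [[0,0.2,-0.3],[0,0,0],60],
  [[0,0.2,-5],[0,0,0],60],
  [[0,0.2,-10],[0,0,0],60],
  [[0,0.2,-16],[0,0,0],60],
])

```text
time_s: 18.35
eef_pos: [453.2, -104.0, 357.3]
ee_rot: [-0.001, 0.091, 0.996, -0.0]
force: [1.0, -0.8, 0.5]
grip_width: 0.597
grip_force: 0.0
```

```bash
python3 look.py b; python3 - <<'E'
from h import *
T,T0=load("btop"),load("top0")
for c in(T0,T):
    im=c["img"].astype(int)
    m=np.zeros(im.shape[:2],np.uint8);m[278:315,338:362]=((im[...,0]-im[...,2]>50)&(im[...,0]<210)&(im[...,0]-im[...,1]>25))[278:315,338:362]
    k=cv2.findContours(m,0,1)[0]
    if k: r=cv2.minAreaRect(max(k,key=cv2.contourArea));print("handle",np.round(r[0],1))
im=load("bside")["img"].astype(int)[276:314,262:340];d=im[...,0]-im[...,2]
[print(''.join('#' if v>60 else '+' if v>40 else '.' for v in r)) for r in d]
im=T["img"].astype(int)[225:258,260:325];d=im[...,0]-im[...,2]
[print(''.join('#' if v>60 else '+' if v>40 else '.' for v in r)) for r in d]
inc((457,198.9,200),downR(-153.4))
E
```

```text
side 380.0 [305.2 295.9] [14.6 32.8] [598.  51.  20.]
top 9.0 [318.5 268.5] [9. 1.] [544. -23.  20.]
top 306.0 [293.2 248.4] [27.7 13.7] [600.  49.  20.]
{'time_s': 18.45, 'joints': [-0.478, 0.116, 1.408, -0.001, 1.609, -1.866], 'eef_pos': [454.688, -104.763, 361.844], 'ee_rot': [0.004, 0.091, 0.996, -0.002], 'force': [1.065, -0.334, -0.921], 'grip_width': 0.599, 'grip_force': 0.0}
handle [349.4 294.1]
handle [348. 302.]
..............................................................................
..............................................................................
.............................................................................+
..............................................+...............................
..............................................................................
..............................................................................
..............................................................................
..............................................................................
.........................+.................
[... 3857 characters left out ...]
........########################+....................
...................##########################+...................
...................###########################+..................
...................+#########################+...................
....................+#########################...................
.......................########################..................
...........................+###################..................
................................###############..................
....................................+#########...................
.........................................###+....................
inc cm [5.43, 29.97, 16.01] deg [-0.39, 0.4, -37.07]
```

Both dowels lie side by side in the bowl: the top blob is 28x14 px, which is 78x38 mm. The lever was pressed against its stop. Next I'll fetch the cap.

Call:
step_arm([
  [[1,6,0],[0,0,-10],60],
  [[2,12,0],[0,0,-20],60],
  [[3.3,18,2],[0,0,-30],60],
  [[4.4,24,6],[-0.4,0.4,-37.1],60],
  [[5.4,30,11],[-0.4,0.4,-37.1],60],
  [[5.4,30,16],[-0.4,0.4,-37.1],60],
  [[5.4,30,16],[-0.4,0.4,-37.1],60],
  [[5.4,30,16],[-0.4,0.4,-37.1],60],
])

```text
time_s: 19.45
eef_pos: [455.4, 200.1, 197.0]
ee_rot: [-0.003, -0.23, 0.973, 0.003]
force: [-0.6, -0.5, 0.9]
grip_width: 0.601
grip_force: 0.0
```

```bash
python3 - <<'E'
from h import *
from rig import ctrl
st();inc((459,199.1,33.3),downR(-153.4))
c=ctrl.capture("wrist");np.savez("pics/w7.npz",**c)
x=downR(-153.4).as_matrix()[:,0]
print(proj(c,[[459,199.1,55],np.array([459,199.1,55])+30*x,np.array([459,199.1,55])-30*x,[459,199.1,27]]).round())
cv2.imwrite("pics/w7.png",c["img"][:,:,::-1])
E
```

```text
{'time_s': 19.45, 'joints': [0.175, 0.286, 1.627, 0.007, 1.236, -1.863], 'eef_pos': [455.371, 200.114, 197.021], 'ee_rot': [-0.003, -0.23, 0.973, 0.003], 'force': [-0.638, -0.542, 0.892], 'grip_width': 0.601, 'grip_force': 0.0}
inc cm [-0.36, -0.39, 16.37] deg [0.48, -0.29, 0.02]
[[313. 231.]
 [313. 196.]
 [314. 265.]
 [314. 223.]]
```

View pics/w7.png

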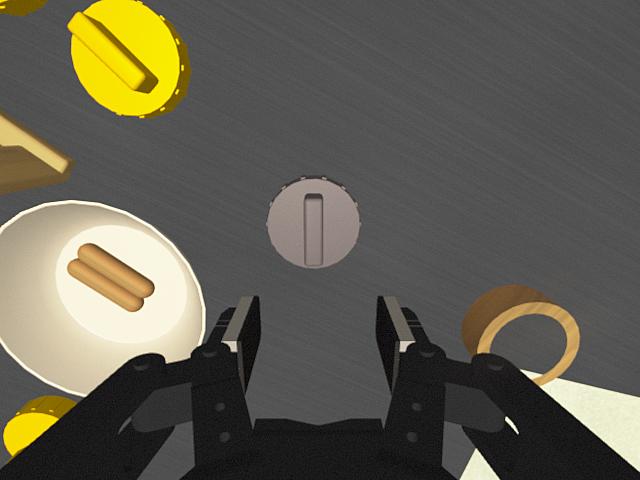

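The cap bar runs from (314,195) to (314,266), exactly as predicted. Both dowels are in the bowl at (110,277). I'll descend and grip, correcting the small offsets.

Call:
step_arm([
  [[-0.36,-0.39,5],[0.4,-0.3,0],60],
  [[-0.36,-0.39,10],[0.4,-0.3,0],60],
  [[-0.36,-0.39,14],[0.4,-0.3,0],60],
  [[-0.36,-0.39,16],[0.4,-0.3,0],60],
  [[-0.36,-0.39,16.3],[0.4,-0.3,0],60],
  [[-0.36,-0.39,16.3],[0.4,-0.3,0],60],
])

```text
time_s: 20.25
eef_pos: [459.5, 199.4, 34.4]
ee_rot: [0.001, -0.23, 0.973, 0.001]
force: [-0.4, 0.4, 0.7]
grip_width: 0.603
grip_force: 0.0
```

```bash
python3 - <<'E'
from h import *
st();inc((459,199.1,33.3),downR(-153.4))
E
```

```text
{'time_s': 20.25, 'joints': [0.174, 0.514, 1.785, 0.002, 0.841, -1.862], 'eef_pos': [459.479, 199.399, 34.4], 'ee_rot': [0.001, -0.23, 0.973, 0.001], 'force': [-0.395, 0.423, 0.73], 'grip_width': 0.603, 'grip_force': 0.0}
inc cm [0.06, -0.01, 0.11] deg [0.06, 0.11, -0.0]
```

Call:
step_arm([
  [[0.05,0,0.1],[0,0.1,0],30],
  [[0.05,0,0.1],[0,0.1,0],5],
  [[0.05,0,0.1],[0,0.1,0],5],
  [[0.05,0,0.1],[0,0.1,0],5],
  [[0.05,0,0.1],[0,0.1,0],5],
], squeeze=60)

```text
time_s: 20.88
eef_pos: [458.2, 199.5, 32.6]
ee_rot: [-0.001, -0.23, 0.973, 0.001]
force: [-1.3, -0.3, 5.5]
grip_width: 0.173
grip_force: 59.4
```

```bash
python3 - <<'E'
from h import *
from rig import ctrl
st();Rs,a=frames();s=ctrl.sense();off=s["eef_pos"][2]-32.9
Rt=R.from_quat(np.roll([-0.114,-0.221,0.935,-0.253],-1))
print("tilt of Rt vs axis deg",np.degrees(np.arccos(-Rt.as_matrix()[:,2]@a)), "cap turn err",np.degrees((Rt.inv()*capR(218)).as_rotvec()))
q=np.array([592.4,-1.2,249.3]);print("off",off)
inc(q+a*60,capR(218))
inc(q+a*0,capR(218))
print(s["wrist_torque"])
E
```

```text
{'time_s': 20.875, 'joints': [0.175, 0.517, 1.786, 0.001, 0.839, -1.861], 'eef_pos': [458.238, 199.497, 32.614], 'ee_rot': [-0.001, -0.23, 0.973, 0.001], 'force': [-1.308, -0.349, 5.54], 'grip_width': 0.173, 'grip_force': 59.435}
tilt of Rt vs axis deg 0.32834285913048494 cap turn err [-0.02546418 -0.32735685 -0.83288533]
off -0.28604422023149567
inc cm [-4.88, -21.39, -26.79] deg [25.44, 19.45, -0.8]
inc cm [-2.97, -23.93, -21.7] deg [25.44, 19.45, -0.8]
[-0.13499269  0.11005779 -0.03090315]
```

Call:
step_arm([
  [[0,0,-2],[0,0,0],5],
  [[0,0,-8],[0,0,0],5],
  [[0,0,-14],[0,0,0],5],
  [[0,0,-20],[0,0,0],5],
  [[-1,-4,-26],[4,3,0],5],
  [[-2.5,-9,-28],[12,9,0],5],
  [[-3.5,-15,-28],[19,15,-0.5],5],
  [[-4.6,-20,-27.2],[25.4,19.4,-0.8],5],
])

```text
time_s: 21.88
eef_pos: [590.7, 39.7, 303.8]
ee_rot: [-0.114, -0.228, 0.933, -0.253]
force: [0.2, 0.4, -0.0]
grip_width: 0.173
grip_force: 58.7
```

```bash
python3 - <<'E'
from h import *
st();Rs,a=frames();q=np.array([592.4,-1.2,249.3]);inc(q+a*30,capR(218))
E
```

```text
{'time_s': 21.875, 'joints': [0.092, 0.559, 1.048, -0.542, 1.685, -1.98], 'eef_pos': [590.652, 39.683, 303.838], 'ee_rot': [-0.114, -0.228, 0.933, -0.253], 'force': [0.152, 0.368, -0.023], 'grip_width': 0.173, 'grip_force': 58.729}
inc cm [-0.43, -0.94, 3.74] deg [-0.16, -0.12, -0.02]
```

Call:
step_arm([
  [[-0.43,-0.94,0],[-0.16,-0.12,0],5],
  [[-0.43,-0.94,2],[-0.16,-0.12,0],5],
  [[-0.43,-0.94,3.7],[-0.16,-0.12,0],5],
  [[-0.43,-0.94,3.7],[-0.16,-0.12,0],5],
  [[-0.43,-0.94,3.7],[-0.16,-0.12,0],5],
])

```text
time_s: 22.5
eef_pos: [594.1, 16.8, 275.7]
ee_rot: [-0.112, -0.229, 0.934, -0.249]
force: [0.2, -0.7, -0.5]
grip_width: 0.17
grip_force: 58.7
```

```bash
python3 - <<'E'
from h import *
st();Rs,a=frames();q=np.array([592.4,-1.2,249.3]);inc(q+a*5,capR(218));inc(q,capR(218))
E
```

```text
{'time_s': 22.5, 'joints': [0.052, 0.562, 1.112, -0.537, 1.604, -1.979], 'eef_pos': [594.077, 16.83, 275.656], 'ee_rot': [-0.112, -0.229, 0.934, -0.249], 'force': [0.205, -0.655, -0.539], 'grip_width': 0.17, 'grip_force': 58.744}
inc cm [-0.04, -0.22, 2.69] deg [0.22, 0.21, -0.01]
inc cm [-0.04, -0.22, 3.19] deg [0.22, 0.21, -0.01]
```

Call:
step_arm([
  [[0,-0.12,1.0],[0.1,0.1,0],5],
  [[-0.02,-0.12,1.8],[0.1,0.1,0],5],
  [[-0.02,-0.12,2.3],[0.1,0.1,0],5],
  [[-0.02,-0.12,2.6],[0.1,0.1,0],5],
  [[-0.02,-0.12,2.6],[0.1,0.1,0],5],
])

```text
time_s: 23.12
eef_pos: [591.4, 1.5, 252.3]
ee_rot: [-0.115, -0.228, 0.934, -0.25]
force: [-4.9, -2.3, 1.6]
grip_width: 0.168
grip_force: 59.2
```

```bash
python3 - <<'E'
from h import *
st();Rs,a=frames();q=np.array([592.4,-1.2,249.3]);inc(q,capR(218))
E
```

```text
{'time_s': 23.125, 'joints': [0.029, 0.565, 1.17, -0.543, 1.547, -1.969], 'eef_pos': [591.425, 1.478, 252.334], 'ee_rot': [-0.115, -0.228, 0.934, -0.25], 'force': [-4.854, -2.295, 1.621], 'grip_width': 0.168, 'grip_force': 59.168}
inc cm [-0.09, -0.13, 0.39] deg [0.17, -0.17, 0.04]
```

Call:
step_arm([
  [[0,0,0.15],[0,0,0],5],
  [[0,0,0.3],[0,0,0],5],
  [[0,0,0.36],[0,0,0],5],
  [[0,0,0.36],[0,0,0],5],
])

```text
time_s: 23.62
eef_pos: [591.2, -0.5, 250.3]
ee_rot: [-0.115, -0.228, 0.934, -0.251]
force: [-6.2, -1.7, 5.0]
grip_width: 0.173
grip_force: 59.6
```

```bash
python3 - <<'E'
from h import *
st();Rs,a=frames();q=np.array([592.4,-1.2,249.3]);inc(q,capR(218))
E
```

```text
{'time_s': 23.625, 'joints': [0.026, 0.564, 1.176, -0.545, 1.539, -1.968], 'eef_pos': [591.162, -0.505, 250.326], 'ee_rot': [-0.115, -0.228, 0.934, -0.251], 'force': [-6.156, -1.735, 5.012], 'grip_width': 0.173, 'grip_force': 59.629}
inc cm [-0.12, -0.07, 0.11] deg [0.09, -0.15, -0.0]
```

Call:
step_arm([
  [[0,0,0.1],[0,0,10.5],5],
  [[0,0,0.18],[0,0,21],5],
  [[0,0,0.25],[0,0,31.5],5],
  [[0,0,0.31],[0,0,42],5],
  [[0,0,0.38],[0,0,52.5],5],
  [[0,0,0.44],[0,0,63],5],
  [[0,0,0.5],[0,0,73.5],5],
  [[0,0,0.56],[0,0,84],5],
])

```text
time_s: 24.62
eef_pos: [590.3, -3.0, 244.1]
ee_rot: [0.082, 0.458, 0.846, -0.263]
force: [-6.2, 1.6, -1.3]
grip_width: 0.171
grip_force: 59.3
```

```bash
python3 - <<'E'
from h import *
st();Rs,a=frames();inc([592.4,-1.2,249.3]-a*84/18,capR(218-84))
E
```

```text
{'time_s': 24.625, 'joints': [0.021, 0.566, 1.189, -0.544, 1.526, -0.493], 'eef_pos': [590.252, -2.953, 244.097], 'ee_rot': [0.082, 0.458, 0.846, -0.263], 'force': [-6.215, 1.627, -1.252], 'grip_width': 0.171, 'grip_force': 59.276}
inc cm [-0.19, 0.06, -0.09] deg [-0.17, -0.26, -0.26]
```

Call:
step_arm([
  [[0,0,0.06],[0,0,10.5],5],
  [[0,0,0.12],[0,0,21],5],
  [[0,0,0.18],[0,0,31.5],5],
  [[0,0,0.23],[0,0,42],5],
  [[0,0,0.29],[0,0,52.5],5],
  [[0,0,0.35],[0,0,63],5],
  [[0,0,0.41],[0,0,73.5],5],
  [[0,0,0.47],[0,0,84],5],
])

```text
time_s: 25.62
eef_pos: [591.2, -5.2, 240.2]
ee_rot: [0.237, 0.906, 0.322, -0.138]
force: [1.9, 0.3, -1.0]
grip_width: 0.172
grip_force: 59.2
```

Call:
step_arm([
  [[0,0,0.06],[0,0,10.5],5],
  [[0,0,0.12],[0,0,21],5],
  [[0,0,0.18],[0,0,31.5],5],
  [[0,0,0.23],[0,0,42],5],
  [[0,0,0.28],[0,0,50],5],
  [[0,0,0.28],[0,0,50],5],
])

```text
time_s: 26.38
eef_pos: [591.8, -6.7, 239.8]
ee_rot: [0.274, 0.957, -0.089, -0.023]
force: [3.5, 2.6, 5.8]
grip_width: 0.178
grip_force: 60.4
```

```bash
python3 - <<'E'
from h import *
from rig import ctrl
st();Rs,a=frames();inc([592.1,-7.0,239.4],capR(0));s=ctrl.sense();print(s["force"]@a,s["wrist_torque"]@a, (s["eef_pos"]-P)@a)
E
```

```text
{'time_s': 26.375, 'joints': [0.016, 0.565, 1.201, -0.546, 1.505, 1.844], 'eef_pos': [591.784, -6.749, 239.79], 'ee_rot': [0.274, 0.957, -0.089, -0.023], 'force': [3.503, 2.619, 5.819], 'grip_width': 0.178, 'grip_force': 60.404}
inc cm [0.04, -0.0, 0.04] deg [-0.12, -0.18, -0.15]
6.637883596568305 -0.11440778876234753 94.74537780756789
```

Call:
step_arm([
  [[0,0,0.08],[0,0,3],5],
  [[0,0,0.15],[0,0,6],5],
  [[0,0,0.2],[0,0,8],5],
  [[0,0,0.2],[0,0,8],5],
])

```text
time_s: 26.88
eef_pos: [591.7, -7.5, 240.0]
ee_rot: [0.275, 0.949, -0.155, -0.003]
force: [1.9, 6.3, 17.5]
grip_width: 0.175
grip_force: 61.9
```

```bash
python3 - <<'E'
from h import *
from rig import ctrl
st();Rs,a=frames();inc([592.1,-7.0,239.4],capR(0));s=ctrl.sense();print(s["force"]@a,s["wrist_torque"]@a, (s["eef_pos"]-P)@a)
E
```

```text
{'time_s': 26.875, 'joints': [0.015, 0.564, 1.203, -0.547, 1.502, 1.983], 'eef_pos': [591.749, -7.528, 239.964], 'ee_rot': [0.275, 0.949, -0.155, -0.003], 'force': [1.863, 6.331, 17.544], 'grip_width': 0.175, 'grip_force': 61.87}
inc cm [0.01, -0.08, 0.02] deg [-0.12, -0.29, -8.14]
18.35720452564172 0.0024765312305419594 94.48385624943963
```

Call:
step_arm([
  [[0,0,-0.1],[0,0,0],5],
  [[0,0,-0.1],[0,0,0],60],
  [[0,0,-0.1],[0,0,0],60],
  [[0,0,-0.1],[0,0,0],60],
  [[0,0,-2],[0,0,0],60],
  [[0,0,-4],[0,0,-8],60],
  [[0,0,-4.0],[0,0,-8],60],
  [[0,0,-4.0],[0,0,-8],60],
])

```text
time_s: 27.88
eef_pos: [594.1, 12.7, 269.8]
ee_rot: [0.274, 0.957, -0.089, -0.026]
force: [-0.4, -0.9, -0.6]
grip_width: 0.603
grip_force: 0.0
```

```bash
python3 - <<'E'
from h import *
from rig import ctrl
st();inc([594.3,11.4,271.7],R.from_quat(np.roll([0.275,0.957,-0.088,-0.027],-1)))
c=ctrl.capture("wrist");np.savez("pics/w8.npz",**c)
w2=load("w2")
for i in(w2,c):
    im=i["img"].astype(int);m=((im.max(2)>75)&(im.max(2)<150)&(im.max(2)-im.min(2)<22)&(im[...,0]>=im[...,2]-2)).astype(np.uint8);z=np.zeros_like(m);z[170:350,235:400]=m[170:350,235:400]
    z=cv2.morphologyEx(z,2,np.ones((3,3),np.uint8));k=max(cv2.findContours(z,0,1)[0],key=cv2.contourArea);print(cv2.contourArea(k),cv2.boundingRect(k))
a=cv2.cvtColor(w2["img"],cv2.COLOR_RGB2GRAY).astype(np.float32)[180:345,240:392];b=cv2.cvtColor(c["img"],cv2.COLOR_RGB2GRAY).astype(np.float32)[180:345,240:392]
print(np.abs(a-b).mean(),cv2.phaseCorrelate(a,b))
for n,t in(("top","top0"),("side","side0")):
    x=ctrl.capture(n);np.savez(f"pics/f{n}.npz",**x)
E
python3 look.py d
```

```text
{'time_s': 27.875, 'joints': [0.047, 0.566, 1.123, -0.54, 1.593, 1.829], 'eef_pos': [594.075, 12.704, 269.754], 'ee_rot': [0.274, 0.957, -0.089, -0.026], 'force': [-0.358, -0.856, -0.615], 'grip_width': 0.603, 'grip_force': 0.0}
inc cm [0.05, 0.21, -0.1] deg [-0.16, -0.04, -0.13]
16191.0 (235, 200, 165, 147)
16824.0 (235, 202, 165, 146)
11.713118 ((3.0454465101483805, 0.5247694974563188), 0.5042665094799466)
side 384.0 [305. 296.] [14.7 33.2] [598.  51.  20.]
side 8.5 [333.5 267. ] [2. 7.] [621. -79.  20.]
top 9.0 [318.5 268.5] [9. 1.] [544. -23.  20.]
top 267.0 [293.3 248.5] [27.7 13.6] [600.  49.  20.]
{'time_s': 28.125, 'joints': [0.047, 0.565, 1.122, -0.54, 1.594, 1.827], 'eef_pos': [594.189, 12.736, 270.319], 'ee_rot': [0.274, 0.957, -0.088, -0.026], 'force': [0.514, -0.099, -0.479], 'grip_width': 0.6, 'grip_force': 0.0}
```

Call:
step_arm([
  [[0,0,-5],[0,0,0],60],
  [[0,0,-10],[0,0,0],60],
  [[0,0,-12],[0,0,0],60],
  [[0,0,-12],[0,0,0],60],
  [[0,0,-12],[0,0,0],60],
])

```text
time_s: 28.75
eef_pos: [605.9, 74.8, 371.3]
ee_rot: [0.274, 0.957, -0.088, -0.027]
force: [-0.5, -0.2, -0.5]
grip_width: 0.604
grip_force: 0.0
```

```bash
python3 - <<'E'
from h import *
from rig import ctrl
T=ctrl.capture("top");T0=load("top0")
def hd(c):
    im=c["img"].astype(int);m=np.zeros(im.shape[:2],np.uint8);m[278:315,338:362]=((im[...,0]-im[...,2]>50)&(im[...,0]<210)&(im[...,0]-im[...,1]>25))[278:315,338:362]
    k=cv2.findContours(m,0,1)[0];return [np.round(cv2.minAreaRect(x)[0],1) for x in k if cv2.contourArea(x)>30]
print(hd(T0),hd(T));st();print(ctrl.finish_job())
E
```

```text
[array([349.4, 294.1])] [array([349.5, 294. ])]
{'time_s': 28.8, 'joints': [0.141, 0.623, 0.774, -0.556, 1.892, 1.756], 'eef_pos': [605.89, 74.673, 371.315], 'ee_rot': [0.274, 0.957, -0.088, -0.027], 'force': [0.495, 0.189, 0.214], 'grip_width': 0.6, 'grip_force': 0.0}
the job is handed in; nothing more can be done
None
```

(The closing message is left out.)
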